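Hang the washed taco holders over the drip board

ROBOT

A 6-joint arm with a two-finger parallel gripper is mounted at the origin on the work surface; the furniture and walls round the work are solid. World frame = base frame: x ahead of the robot, y to its left, z up, the work surface at z = 0. Lengths are in m, angles in rad, forces in N, time in s.
With the tool pointing down it reaches from about 0.35 to 0.95 m from the base axis. Payload 17.4 kg.
Tool frame: the origin (TCP) lies at the very end of the fingers, on their centre line; the grasp point (between the pads) lies 19 mm behind it; z points along the fingers, y is the line along which they close (so a half turn about z gives the same grasp; the last joint's range is limited). The gripper opens to 93 mm and grips with 3 to 60 N. Pads are 15 mm wide; open, the fingers measure 128 mm over their backs; the gripper's body (75 mm by 188 mm) begins 65 mm behind the grasp point.
Start: joints at [1.122, 0.116, 1.442, -0, 1.584, -0.038], TCP at [0.27, 0.619, 0.219] pointing down, gripper open.
Joint ranges: [-2.83, 2.83], [-0.83, 2.19], [0.07, 2.5], [-1.14, 4.28], [0.01, 3], [-2.97, 2.97]. Speed limits (rad/s): [1.89, 1.89, 2.22, 3.14, 3.14, 3.14].

INTERFACE

Orientations are given as [roll, pitch, yaw] about the fixed x, y, z axes, in that order (R = Rz(yaw) Ry(pitch) Rx(roll)).
In Python, from cell import status, imaging, sign_off gives the robot as it stands.
- The arm moves only by the tool move_arm, never from a script. Its argument "deltas" is text: rows parted by semicolons, each of 7 numbers parted by spaces: the shift along the world's x, y, z in mm, then the turn, a rotation vector about the world's x, y, z in units of 10 degrees (1.0 is 10 degrees), then the closure, from -1 (fully open) to 1 (shut), so that 0 is half open. A call has 1 to 12 rows; each row shifts and turns the commanded pose from where the row before left it; what a row does not reach is not made up. A row lasts 1/8 s, in which the tool goes at most 62.5 mm and 10.7 degrees, less where a joint would pass 70% of its speed; a pose out of reach is approached as far as the arm can. A call with a gripper value outside its range is refused whole. The fingers move at their own pace and stop on an object; "squeeze" is the grip in N (left out, the last holds). Time passes only in rows, so rows that do not move let the fingers close. It gives the time, the measured TCP pose, the force, the opening and the grip force at its end, in the units of the state.
- status.get_obs(): the state, without advancing time (a new reading comes with each control period).
- imaging.snapshot(name): name is "scene" or "top" or "wrist"; returns (picture, depth): 420x560x3 uint8, blue, green, red; 420x560 float32, m along the optical axis (not along the pixel's ray), 0 where there is no reading.
- imaging.calibration(name): a dict with "K" (3x3 intrinsics, pixels), "rvec" (rotation vector, rad) and "tvec" (3), from world to camera coordinates, as OpenCV has them; the wrist camera has in their place "T_tool_cam" (4x4, takes a point from camera to tool coordinates, whose origin is the TCP and whose axes are the flange's). Camera axes: x right, y down, z forward; pixel columns grow to the right and rows downward; lengths in m; the calibration is good to about 2 mm. A picture is of the moment at which its call begins: read the wrist's pose just before it. calibration takes no time and is no camera call.
- sign_off(): hands the job in; it is judged then, once.
The state is a dict: "t": time; "joint_pos": joint angles; "qd": joint speeds; "tau": joint torques, N m; "tool_pos": TCP position; "eef_rot": TCP orientation; "force": force on the tool from outside, world axes, zero at the start; "torque": the same for the moment, N m; "grip_width": opening from 0.0 (shut) to 1.0 (fully open); "finger_force": force on a finger pad.
Only numpy, scipy, OpenCV 4.12 (cv2) and the standard library are available. Lean on these libraries where they do the work, as an engineer would, in place of code of your own. Each camera call takes 0.05 s, during which the arm holds its last target. There are 200 camera calls.

TASK

Get the drying rail ready and hang the washed taco holders on it to drip. First swing the wooden drip board in on its pivot bolt (a push near its free end does it) until it lies lengthwise straight under the bar; only then hang every taco holder that is standing on the worktop astride the bar, open side down, side by side without overlapping or touching one another. The board must still lie straight under the bar at the end; leave the egg timer and the salt shaker where they stand.

Things in the scene. Friction and masses are not known exactly. Their poses are not given: they have to be found in the camera images.
- rail: fixed drying rail: round steel bar, 12 mm thick, 440 mm long, along the rail's y, axis 150 mm above the worktop, on 16 mm posts with 44 mm feet at y = -220 and +220 mm. Origin on the worktop under the bar's middle; x is square to the bar, away from the robot. A pivot bolt (18 mm thick; 40 mm head, 24 mm high) stands under the bar at y = -130 mm and holds one end of the drip board.
- bar_mid (a point): middle of the bar, on its axis, 150 mm above the worktop; axes as the rail's
- drip_board: wooden board 305 x 110 x 16 mm, 0.55 kg, loose on the worktop, the bolt through a hole near one end (2 mm play). Origin: hole centre, underside; x runs along it to the free end, 270 mm off. Starts swung out 0.25 to 0.4 rad towards the robot; under the bar its x is parallel to the rail's y. It stays where pushed (friction); no stop: it can go too far and be pushed back.
- board_end (a point): middle of the free end of the drip board, on its top face (z = 16 mm), 270 mm from the hole's centre
- holder_0: U-shaped taco holder of 3 mm bent steel sheet, standing open side down (4 or 5 are present): 34 mm over its parallel legs (x), 55 mm over the flat feet turned out at their ends, 60 mm long (y), 63 mm tall. Origin under its middle, at foot level; z up. The inside of the bend is 60 mm above it; inside 28 mm wide, the bend arched, so it centres itself on a bar. About 100 g.
- holder_1: a taco holder like holder_0 (if present)
- holder_2: a taco holder like holder_0 (if present)
- holder_3: a taco holder like holder_0 (if present)
- holder_4: a taco holder like holder_0 (if present)
- egg_timer: round blue kitchen timer, 67 mm across, 66 mm tall, origin under its centre; to be left alone
- shaker: small salt shaker with grey top, 44 mm across, 90 mm tall, origin under its centre; to be left alone
There are look-alikes about, which are no part of the job. What is shaped like the holder_3 but purple is not meant.

How it is judged:
By the outcome, as a careful person would: the job done as asked, in the order asked, and still so for the second after the job is handed in, with the robot touching nothing.
Of holder_0, holder_1, holder_2, holder_3, holder_4 only 4 to 5 are there at a start; the rules pass over those that are not, and their reading is None.
At some moment in a run one of holder_0, holder_1, holder_2, holder_3, holder_4 may be knocked a few centimetres aside while the robot is not near it.
Once in a run the grip may slacken for a moment while it holds something.
It also fails if it takes over 208 s, if anything falls off the work surface, if the arm or the gripper's body presses on something with over 40 N, if the wrist force passes 120 N, or if a joint passes its speed limit or range.

## Working session

There is one attempt and no reset: what is moved stays moved. The work goes in short steps, Python scripts to look and compute and a tool call to move; the robot and the scene stay as the last step left them, time stands still between calls to the robot, and variables do not carry over. Pictures are saved under pics/ and viewed, at most 14 in all, crops included, and the job is handed in when it is done.

Besides the shell and the picture viewer there is one more tool, called after ">>>" as name(argument=value, ...) on one line, values as JSON. move_arm: Moves the arm, as the interface text tells. Its arguments: {"type":"object","properties":{"deltas":{"type":"string"},"squeeze":{"type":"number"}},"required":["deltas"]}

```bash
ls; mkdir -p pics; cat > h.py <<'E'
import numpy as np, cv2
from cell import status, imaging
from scipy.spatial.transform import Rotation as R
def cam(name, obs=None):
    c=imaging.calibration(name); K=np.array(c["K"])
    if name=="wrist":
        o=obs or status.get_obs(); T=np.eye(4); T[:3,:3]=R.from_euler('xyz',o["eef_rot"]).as_matrix(); T[:3,3]=o["tool_pos"]
        return K,T@np.array(c["T_tool_cam"])
    Rm=cv2.Rodrigues(np.array(c["rvec"],float))[0]; T=np.eye(4); T[:3,:3]=Rm.T; T[:3,3]=-Rm.T@np.array(c["tvec"]).ravel()
    return K,T
def cloud(K,T,d):
    v,u=np.indices(d.shape); p=np.stack([(u-K[0,2])/K[0,0]*d,(v-K[1,2])/K[1,1]*d,d],-1)
    return p@T[:3,:3].T+T[:3,3]
def ray(K,T,u,v,z):
    r=T[:3,:3]@np.array([(u-K[0,2])/K[0,0],(v-K[1,2])/K[1,1],1]); return T[:3,3]+r*(z-T[2,3])/r[2]
def proj(K,T,p):
    q=T[:3,:3].T@(np.array(p)-T[:3,3]); return K[0,0]*q[0]/q[2]+K[0,2],K[1,1]*q[1]/q[2]+K[1,2]
def snap(name):
    o=status.get_obs(); im,d=imaging.snapshot(name); K,T=cam(name,o); return im,d,K,T
E
python3 - <<'E'
from h import *
for n in ("scene","top"):
    im,d,K,T=snap(n); cv2.imwrite(f"pics/{n}0.png",im); np.savez(f"{n}0",im=im,d=d,K=K,T=T); print(n,T.round(2).tolist())
print(status.get_obs())
E
```

```text
pics
scene [[0.64, -0.54, 0.54, -0.09], [-0.76, -0.44, 0.47, -0.57], [-0.01, -0.72, -0.7, 0.85], [0.0, 0.0, 0.0, 1.0]]
top [[0.0, -1.0, 0.06, 0.46], [-1.0, -0.0, -0.0, -0.05], [0.0, -0.06, -1.0, 1.03], [0.0, 0.0, 0.0, 1.0]]
{'t': 0.1, 'joint_pos': array([ 1.12221766e+00,  1.16442247e-01,  1.44219890e+00,  2.38186004e-05,
        1.58401216e+00, -3.78066942e-02]), 'qd': array([-5.11493579e-05, -5.33368274e-04, -1.80224503e-03,  7.72930354e-04,
       -1.62147905e-04,  1.83590685e-03]), 'tau': array([ 2.51408244e-03, -7.22900677e+01, -6.23864150e+01,  7.82281626e-02,
        2.28460087e-02, -1.02206136e-04]), 'tool_pos': array([0.26946357, 0.61867733, 0.21797589]), 'eef_rot': array([-3.14053366e+00, -6.38900339e-05,  2.73082095e+00]), 'force': array([ 0.2033964 ,  0.24646668, -0.72423892]), 'torque': array([0.01630752, 0.01658965, 0.02070972]), 'finger_force': 0.0, 'grip_width': 1.0014226092126135}
```

View pics/scene0.png

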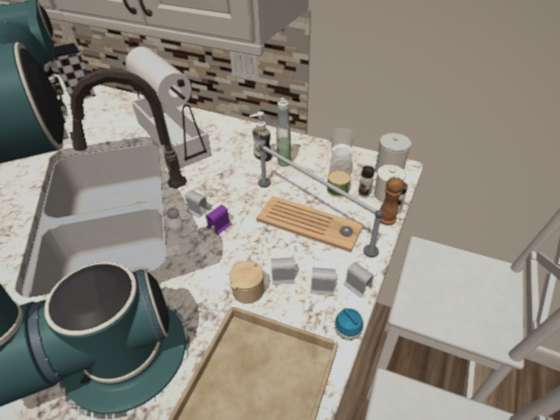

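View pics/top0.png

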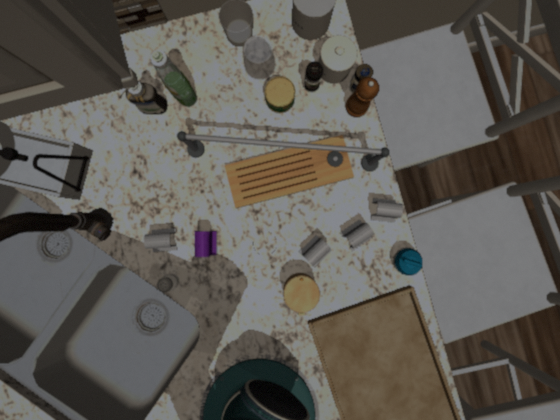

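The top view shows four grey holders at (160,236), (315,247), (357,233) and (387,207). A purple look-alike is at (205,242), the timer at (407,262) and the shaker near (167,285). The board runs from the bolt (335,158) to its free end at (232,183), and the bar from (194,140) to (375,155).

```bash
python3 - <<'E'
from h import *
z=np.load("top0.npz"); im,d,K,T=[z[k] for k in("im","d","K","T")]
P=cloud(K,T,d); H=P[...,2]
print("table z",np.median(H[200:220,280:300]))
for n,(u,v) in dict(h0=(160,236),h1=(315,247),h2=(357,233),h3=(387,207),purp=(205,242)).items():
    m=np.zeros(H.shape,np.uint8); w=22; m[v-w:v+w,u-w:u+w]=((H>.05)&(H<.075))[v-w:v+w,u-w:u+w]
    n_,l,s,c=cv2.connectedComponentsWithStats(m); k=1+np.argmax(s[1:,4]); pts=P[l==k]
    r=cv2.minAreaRect((pts[:,:2]*1000).astype(np.float32)); b=cv2.boxPoints(r)
    e=max([(b[1]-b[0]),(b[2]-b[1])],key=np.linalg.norm)
    print(n,np.round(r[0]),np.round(r[1]),"long axis deg",round(np.degrees(np.arctan2(e[1],e[0]))%180,1),s[k,4],pts[:,2].max().round(3))
m=(H>.135)&(H<.17); m[:125]=0;m[180:]=0;m[:,:175]=0;m[:,395:]=0
q=P[m]; print("bar n",len(q)); 
for sgn,f in(("ymax",q[:,1].argmax()),("ymin",q[:,1].argmin())): print(sgn,q[f].round(3))
vx,vy,x0,y0=cv2.fitLine((q[:,:2]).astype(np.float32),cv2.DIST_HUBER,0,.001,.001).ravel(); print("bar dir",vx,vy,x0,y0,"z",np.percentile(q[:,2],[5,50,95]))
for a in [(182,135),(386,152)]: print("bar end",ray(K,T,*a,.15).round(3))
# board: orange
hsv=cv2.cvtColor(im,cv2.COLOR_BGR2HSV); m=((hsv[...,0]>8)&(hsv[...,0]<24)&(hsv[...,1]>110)&(hsv[...,2]>90)).astype(np.uint8); 
n_,l,s,c=cv2.connectedComponentsWithStats(m)
for i in range(1,n_):
    if s[i,4]>300: print(s[i],c[i])
mm=np.zeros_like(m); mm[130:210,220:360]=cv2.morphologyEx(m,cv2.MORPH_OPEN,np.ones((3,3)))[130:210,220:360]
cs=max(cv2.findContours(mm,0,2)[0],key=cv2.contourArea); hull=cv2.convexHull(cs).reshape(-1,2)
g=np.array([ray(K,T,u,v,.016)[:2]*1000 for u,v in hull],np.float32); r=cv2.minAreaRect(g); print("board",r,cv2.boxPoints(r).round())
print("bolt",ray(K,T,335,158,.024).round(3))
for nm,p in dict(timer=(407,262),shaker=(167,285),tin=(300,293)).items(): print(nm,P[p[1],p[0]].round(3))
E
```

```text
table z -0.00035999310508794125
h0 [425. 238.] [34. 61.] long axis deg 94.6 372 0.068
h1 [ 397. -138.] [33. 59.] long axis deg 134.1 360 0.066
h2 [ 437. -241.] [34. 60.] long axis deg 123.7 366 0.067
h3 [ 499. -311.] [61. 34.] long axis deg 84.3 362 0.067
purp [416. 133.] [59. 34.] long axis deg 0.2 383 0.067
bar n 1247
ymax [0.653 0.172 0.152]
ymin [ 0.614 -0.286  0.154]
bar dir 0.07907598 0.9968686 0.6349013 -0.058171734 z [0.15059728 0.15464591 0.1589    ]
bar end [0.656 0.161 0.15 ]
bar end [ 0.619 -0.28   0.15 ]
[ 226  148  127   59 4092] [283.51173021 173.971652  ]
board ((596.637939453125, -73.35342407226562), (108.49647521972656, 300.6497497558594), 14.554354667663574) [[ 506.   59.]
 [ 582. -232.]
 [ 687. -205.]
 [ 611.   86.]]
bolt [ 0.627 -0.187  0.024]
timer [ 0.375 -0.349  0.062]
shaker [0.325 0.206 0.086]
tin [ 0.305 -0.097  0.071]
```

```bash
python3 - <<'E'
from h import *
G={}
for n in("top","scene"):
    z=np.load(n+"0.npz"); d=z["d"]; P=cloud(z["K"],z["T"],d)[d>0]
    for x,y,h in P:
        if -.1<x<.9 and -.4<y<.85 and h>.03:
            k=(int(x//.06),int(y//.06)); G[k]=max(G.get(k,0),h)
print("cols y=", [round(j*.06+.03,2) for j in range(14,-7,-1)])
for i in range(14,-3,-1): print(f"x{i*.06+.03:.2f}"," ".join(f"{int(100*G.get((i,j),0)):3d}" for j in range(14,-7,-1)))
E
```

```text
cols y= [0.87, 0.81, 0.75, 0.69, 0.63, 0.57, 0.51, 0.45, 0.39, 0.33, 0.27, 0.21, 0.15, 0.09, 0.03, -0.03, -0.09, -0.15, -0.21, -0.27, -0.33]
x0.87   0  25  28  28  28  28  28   0   0   0   0  51   0   0   9   9   0  10  11   0   0
x0.81  28  28  28   0   0   0   0   0   0   0  14  53  23   0   9   9  10  11  15  15   0
x0.75   0   5   5   0   0   0   0   0   0  11  18  54  56   0   0   6   6   0  16  17   0
x0.69   0  31  31  31  31  30  10  10   0   0   0  46  66   0   0   0   0   0   0   0   0
x0.63  10  13  31  31  31  31  31  45  54  55  61  70  70  15  15  15  15  15  15  16   0
x0.57   0   4  28  30  46  53  53  54  54  54   0   0   0   0   0   0   0   0   0   0   0
x0.51  46  50  50  51  52  52  53  54  30   0   0   0   0   0   0   0   0   0   0   6   6
x0.45  44  50   0   0   0   0   0  40  39  15   6   6   6   6   0   0   0   6   6   6   5
x0.39   0   0   0   0   0   0  40  41  39   0   6   6   6   5   0   0   6   6   6   6   6
x0.33   0   0   0  34  56  57  57  40   0   0   0   9   0   0   0   7   7   7   0   0   5
x0.27   0   0   0  23  56  57  57  56   0   0   0   0   0   0   0   7   7   7   4   4   4
x0.21   0   0   0   0   0  55  57  58  59  59  57   0   0   0   0   0   3   4   4   0   0
x0.15   0   0   0   0   0   0   0   0  60  61  61  61   0   0  17  16   0   3   0   0   0
x0.09   0   0   0   0   0   0   0   0   0   0   0  62  62  64  66  66  21   3   3   0   0
x0.03   0   0   0   0   0   0   0   0   0   0   0   0   0  23  66  66  23   3   4   0   0
x-0.03   0   0   0   0   0   0   0   0   0   0   0   0   0  23  54  57  23   0   3   0   0
x-0.09   0   0   0   0   0   0   0   0   0   0   0   0   0  29  23  23   5   0   0   0   0
```

```bash
python3 - <<'E'
from h import *
im,d,K,T=snap("wrist"); cv2.imwrite("pics/w0.png",im)
z=np.load("top0.npz"); c=z["im"][180:320,130:430]; cv2.imwrite("pics/crop.png",cv2.resize(c,None,fx=2.6,fy=2.6,interpolation=2))
E
```

```text
(no output)
```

View pics/crop.png

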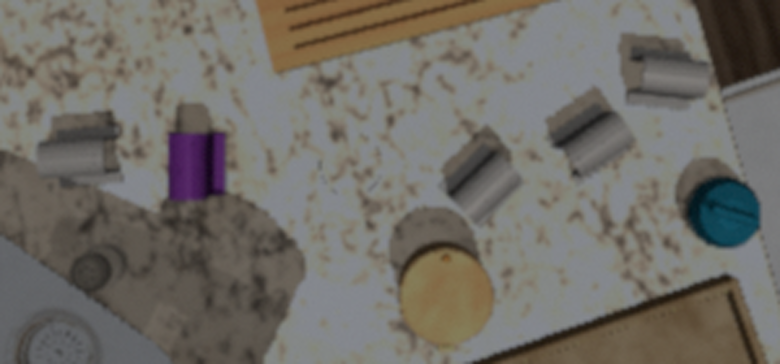

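Grey U's in the crop at (80,150), (482,180), (590,140) and (665,78) are the holders. The one at (197,165) has the same shape but is purple, so it isn't meant. Next I check the faucet's position for the way out.

```bash
python3 - <<'E'
from h import *
z=np.load("scene0.npz"); P=cloud(z["K"],z["T"],z["d"])
for u,v in[(178,182),(165,130),(150,95),(120,75),(95,80),(80,100),(79,145)]:
    b=P[v-3:v+4,u-3:u+4].reshape(-1,3); print((u,v),b[np.argsort(b[:,1])[3]].round(3),P[v,u].round(3))
E
```

```text
(178, 182) [0.463 0.373 0.011] [0.462 0.381 0.016]
(165, 130) [0.464 0.385 0.205] [0.469 0.39  0.211]
(150, 95) [0.448 0.392 0.331] [0.453 0.393 0.332]
(120, 75) [0.401 0.425 0.391] [0.405 0.435 0.395]
(95, 80) [0.351 0.461 0.391] [0.348 0.465 0.393]
(80, 100) [0.311 0.496 0.35 ] [0.305 0.502 0.342]
(79, 145) [0.261 0.522 0.221] [0.261 0.526 0.209]
```

View pics/w0.png

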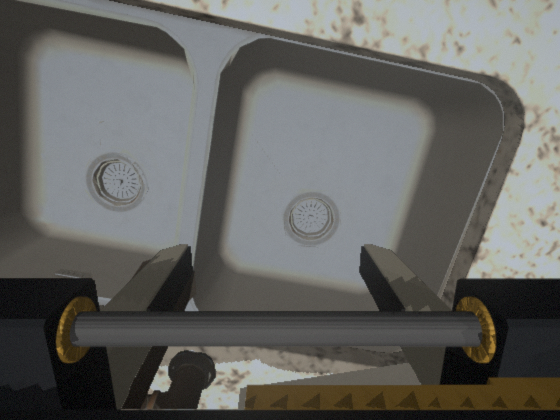

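The spout curls to within about 10 cm of the gripper, on the base side at (0.26,0.52,0.22). So I go slightly outward, then up over it, then across.

>>> move_arm(deltas="15 35 0 0 0 0 -1; 0 0 40 0 0 0 -1; 0 0 50 0 0 0 -1; 0 0 50 0 0 0 -1; 0 0 50 0 0 0 -1; 0 0 50 0 0 0 -1; 0 0 20 0 0 0 -1; 0 0 0 0 0 0 -1")

```text
t: 1.15
tool_pos: [0.2847, 0.654, 0.4797]
eef_rot: [3.14, 0.0, 2.731]
force: [-0.2, 0.6, 0.1]
grip_width: 0.999
finger_force: 0.0
```

```bash
python3 - <<'E'
from h import *
z=np.load("top0.npz"); P=cloud(z["K"],z["T"],z["d"])
for u,v in[(10,98),(60,85),(100,72),(118,60),(110,20)]: print((u,v),P[v,u].round(3))
o=status.get_obs(); print({k:np.round(o[k],3) for k in o})
E
```

```text
(10, 98) [0.617 0.287 0.525]
(60, 85) [0.634 0.226 0.524]
(100, 72) [0.648 0.172 0.532]
(118, 60) [0.676 0.163 0.501]
(110, 20) [0.736 0.18  0.489]
{'t': np.float64(1.15), 'joint_pos': array([ 1.125,  0.263,  0.851,  0.   ,  2.026, -0.035]), 'qd': array([ 0.   ,  0.005,  0.066, -0.   , -0.023,  0.001]), 'tau': array([-2.5000e-02, -8.3295e+01, -6.3247e+01,  7.2000e-02,  5.8700e-01,
       -0.0000e+00]), 'tool_pos': array([0.285, 0.654, 0.48 ]), 'eef_rot': array([3.14 , 0.   , 2.731]), 'force': array([-0.232,  0.601,  0.135]), 'torque': array([-0.023,  0.033, -0.002]), 'finger_force': np.float64(0.0), 'grip_width': np.float64(0.999)}
```

>>> move_arm(deltas="14 -52 0 0 0 .16 -1;14 -52 0 0 0 .16 -1;14 -52 0 0 0 .16 -1;14 -52 0 0 0 .16 -1;14 -52 0 0 0 .16 -1;14 -52 0 0 0 .16 -1;14 -52 0 0 0 .16 -1;14 -52 0 0 0 .16 -1;14 -52 0 0 0 .16 -1;14 -52 0 0 0 .16 -1;14 -52 0 0 0 .16 -1;0 0 0 0 0 .14 -1")

```text
t: 2.65
tool_pos: [0.4392, 0.0791, 0.4767]
eef_rot: [-3.141, -0.002, 3.059]
force: [0.9, -0.0, -0.6]
grip_width: 1.001
finger_force: 0.0
```

>>> move_arm(deltas="15 -25 -50 0 0 0 1;15 -24 -50 0 0 0 1;0 0 -50 0 0 0 1;0 0 -50 0 0 0 1;0 0 -50 0 0 0 1;0 0 -50 0 0 0 1;0 0 -50 0 0 0 1;0 0 -50 0 0 0 1;0 0 -40 0 0 0 1;0 0 -20 0 0 0 1;0 0 -8 0 0 0 1;0 0 0 0 0 0 1")

```text
t: 4.15
tool_pos: [0.4681, 0.0333, 0.0103]
eef_rot: [-3.142, -0.001, 3.063]
force: [-0.2, -0.8, -0.7]
grip_width: 0.004
finger_force: 0.0
```

>>> move_arm(deltas="15 0 -2 0 0 0 1;12 1 0 0 0 0 1;12 2 0 0 0 0 1;12 2 0 0 0 0 1;12 2 0 0 0 0 1;12 2 0 0 0 0 1;12 2 0 0 0 0 1;10 0 0 0 0 0 1;6 0 0 0 0 0 1;0 0 0 0 0 0 1;0 0 0 0 0 0 1")

```text
t: 5.52
tool_pos: [0.5715, 0.0437, 0.0087]
eef_rot: [-3.141, 0.0, 3.062]
force: [0.8, -0.8, -0.7]
grip_width: 0.004
finger_force: 0.0
```

```bash
cat > board.py <<'E'
from h import *
z=np.load("top0.npz"); mid=np.array([.635,-.0582]); ydir=np.array([.079,.9969]); xdir=np.array([.9969,-.079])
im,d,K,T=snap("top"); P=cloud(K,T,d); o=status.get_obs(); print("tool",o["tool_pos"].round(4),"F",o["force"].round(1),"t",o["t"])
hsv=cv2.cvtColor(im,cv2.COLOR_BGR2HSV); m=((hsv[...,0]>8)&(hsv[...,0]<24)&(hsv[...,1]>110)&(hsv[...,2]>80))
v,u=np.nonzero(m[110:215,215:365]); g=np.array([ray(K,T,a+215,b+110,.016)[:2] for a,b in zip(u,v)])-mid
s=g@ydir; t=g@xdir
# edges per slice along the bar
for nm,f in(("near",np.min),("far",np.max)):
    q=[];
    for a in np.arange(-.15,.135,.01):
        w=t[(s>a)&(s<a+.01)]
        if len(w)>3: q.append((a+.005,f(w)))
    q=np.array(q); k=np.polyfit(q[:,0],q[:,1],1); r=abs(q[:,1]-np.polyval(k,q[:,0])); q=q[r<np.median(r)*2.5+.001]; k=np.polyfit(q[:,0],q[:,1],1)
    print(nm,"n",len(q),"tilt rad",k[0].round(4),"offset mm at s=0.1:",(1000*np.polyval(k,.1)).round(1),"at hole",(1000*np.polyval(k,-.13)).round(1))
print("s range",s.min().round(3),s.max().round(3))
cv2.imwrite("pics/b.png",cv2.resize(im[100:220,140:420],None,fx=2.5,fy=2.5,interpolation=2))
E
python3 board.py
```

```text
tool [0.5714 0.0437 0.0087] F [1.2 0.5 0.6] t 5.575
near n 20 tilt rad 0.3128 offset mm at s=0.1: 2.4 at hole -69.6
far n 21 tilt rad -0.0247 offset mm at s=0.1: 46.9 at hole 52.5
s range -0.192 0.138
```

>>> move_arm(deltas="3 0 0 0 0 0 1;3 0 0 0 0 0 1;0 0 0 0 0 0 1;-20 0 0 0 0 0 1;-50 0 20 0 0 0 1;-60 0 50 0 0 0 1;-60 -50 60 0 0 0 1;0 -50 60 0 0 0 1;0 0 0 0 0 0 1")

```text
t: 6.7
tool_pos: [0.4225, -0.0299, 0.1589]
eef_rot: [-3.141, 0.007, 3.06]
force: [0.3, 0.4, -0.9]
grip_width: 0.006
finger_force: 0.0
```

```bash
python3 board.py
```

```text
tool [ 0.422  -0.0289  0.1564] F [ 0.5 -0.  -1.4] t 6.75
near n 29 tilt rad -0.0062 offset mm at s=0.1: -55.4 at hole -53.9
far n 29 tilt rad -0.0008 offset mm at s=0.1: 52.2 at hole 52.4
s range -0.19 0.138
```

View pics/b.png

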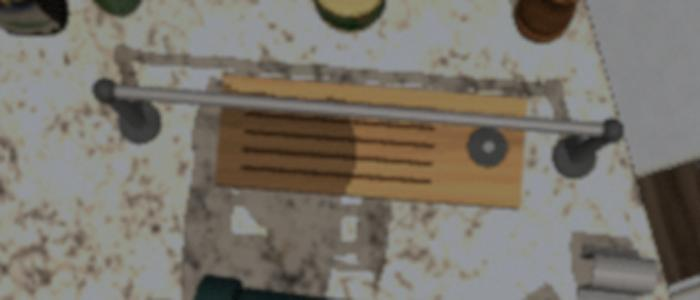

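The board's edges are at -0.006 and -0.001 rad to the bar, and in the crop it lies from (218,75) to (522,207) under the bar. Next I remeasure the holders.

```bash
cat > hold.py <<'E'
from h import *
import sys
im,d,K,T=snap("top"); P=cloud(K,T,d); H=P[...,2]; S=cv2.cvtColor(im,cv2.COLOR_BGR2HSV)[...,1]
o=status.get_obs(); t=o["tool_pos"]*1000; print("t",round(float(o["t"]),1),"tool",t.round(1),"rpy",np.degrees(o["eef_rot"]).round(1))
m=((H>.052)&(H<.072)&(P[...,0]>.28)&(P[...,0]<.6)&(P[...,1]<.35)).astype(np.uint8)
n,l,s,c=cv2.connectedComponentsWithStats(m)
for k in range(1,n):
    if s[k,4]<150: continue
    q=P[l==k]; r=cv2.minAreaRect((q[:,:2]*1000).astype(np.float32)); b=cv2.boxPoints(r); e=max([b[1]-b[0],b[2]-b[1]],key=np.linalg.norm)
    a=np.degrees(np.arctan2(e[1],e[0]))%180; print("at",np.round(r[0]),"size",np.round(r[1]),"axis",round(a,1),"sat",int(np.median(S[l==k])),"delta",np.round(r[0]-t[:2],1))
E
python3 hold.py
```

```text
t 6.8 tool [421.5 -28.2 154.8] rpy [-180.     0.   175.4]
at [ 499. -312.] size [61. 34.] axis 83.4 sat 12 delta [  77.7 -283.3]
at [ 438. -241.] size [33. 61.] axis 123.3 sat 12 delta [  16.  -212.9]
at [425. 238.] size [34. 60.] axis 94.1 sat 12 delta [  3.2 266.1]
at [416. 134.] size [33. 59.] axis 179.0 sat 160 delta [ -5.5 162.3]
at [ 372. -360.] size [50. 49.] axis 68.3 sat 208 delta [ -49.4 -331.3]
```

>>> move_arm(deltas="3 -35 0 0 0 -.87 -1;3 -36 0 0 0 -.87 -1;3 -36 0 0 0 -.87 -1;3 -36 0 0 0 -.87 -1;3 -35 0 0 0 -.87 -1;1 -35 0 0 0 -.86 -1;0 0 0 0 0 0 -1;0 0 0 0 0 0 -1")

```text
t: 7.8
tool_pos: [0.4374, -0.24, 0.1535]
eef_rot: [-3.141, -0.002, 2.155]
force: [0.5, 0.8, -0.4]
grip_width: 0.816
finger_force: 0.0
```

```bash
python3 hold.py; python3 - <<'E'
from h import *
im,d,K,T=snap("wrist"); P=cloud(K,T,d); m=((P[...,2]>.052)&(P[...,2]<.075)).astype(np.uint8); 
n,l,s,c=cv2.connectedComponentsWithStats(m)
for k in range(1,n):
    if s[k,4]>800:
        q=P[l==k]; r=cv2.minAreaRect((q[:,:2]*1000).astype(np.float32)); print(s[k],np.round(r[0]),np.round(r[1]),r[2])
cv2.imwrite("pics/w1.png",im)
E
```

```text
t 7.8 tool [ 437.5 -239.8  153.9] rpy [-1.800e+02 -1.000e-01  1.235e+02]
at [425. 238.] size [34. 61.] axis 94.2 sat 12 delta [-12.8 478. ]
at [416. 133.] size [59. 34.] axis 0.3 sat 162 delta [-21.6 373.3]
at [ 397. -138.] size [33. 59.] axis 135.0 sat 11 delta [-40.1 101.7]
at [ 313. -101.] size [81. 62.] axis 87.3 sat 102 delta [-124.4  138.8]
[ 278   26   55   93 3854] [ 399. -139.] [34. 60.] 43.50102233886719
[ 256  175   41   72 2756] [ 440. -241.] [34. 60.] 34.02867126464844
[ 116  253   48   49 1132] [ 364. -359.] [51. 26.] 79.6822738647461
[ 262  272   64   39 1279] [ 502. -306.] [52. 34.] 83.78312683105469
```

View pics/w1.png

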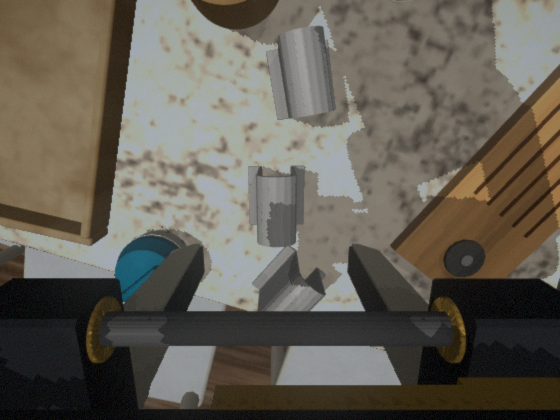

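The wrist view shows holder 2 at (277,205), centred between the fingers, and agrees with the top view within 2 mm. I descend and grip.

>>> move_arm(deltas="1 -1 -45 0 0 0 -1;0 0 -45 0 0 0 -1;0 0 -25 0 0 0 -1;0 0 -14 0 0 0 -1;0 0 -5 0 0 0 -1;0 0 0 0 0 0 1;0 0 0 0 0 0 1;0 0 0 0 0 0 1;0 0 0 0 0 0 1;0 0 0 0 0 0 1;0 0 0 0 0 0 1", squeeze=25)

```text
t: 9.28
tool_pos: [0.4385, -0.2419, 0.0208]
eef_rot: [-3.142, -0.0, 2.153]
force: [0.2, -0.4, -0.6]
grip_width: 0.404
finger_force: 0.0
```

>>> move_arm(deltas="0 0 0 0 0 0 1;0 0 0 0 0 0 1;0 0 0 0 0 0 1;0 0 20 0 0 0 1;0 0 40 0 0 0 1;0 0 50 0 0 0 1;0 0 50 0 0 0 1;0 0 30 0 0 0 1")

```text
t: 10.28
tool_pos: [0.4387, -0.242, 0.2134]
eef_rot: [3.141, 0.002, 2.153]
force: [0.1, -0.4, -1.6]
grip_width: 0.365
finger_force: 25.0
```

>>> move_arm(deltas="30 20 0 0 0 -.76 1;35 22 0 0 0 -.76 1;35 22 0 0 0 -.76 1;35 22 0 0 0 -.76 1;35 22 0 0 0 -.75 1;21 16 0 0 0 0 1;0 0 0 0 0 0 1;0 0 0 0 0 0 1")

```text
t: 11.28
tool_pos: [0.629, -0.1182, 0.2105]
eef_rot: [-3.141, 0.0, 1.492]
force: [-0.5, -0.4, -0.4]
grip_width: 0.366
finger_force: 2.5
```

```bash
cat > look.py <<'E'
from h import *
import sys
im,d,K,T=snap("scene"); cv2.imwrite(sys.argv[1],cv2.resize(im[120:300,200:430],None,fx=3,fy=3,interpolation=2))
o=status.get_obs(); print(o["tool_pos"].round(4),np.degrees(o["eef_rot"]).round(1),o["grip_width"],o["finger_force"])
im,d,K,T=snap("wrist"); P=cloud(K,T,d)
m=(P[...,2]>.143)&(P[...,2]<.165)&(abs(P[...,0]-.635)<.05)
q=P[m]; print(len(q))
if len(q)>50:
    vx,vy,x0,y0=cv2.fitLine(q[:,:2].astype(np.float32),cv2.DIST_HUBER,0,.001,.001).ravel(); print("bar slope",vx/vy,"x at y=-.058",x0+vx/vy*(-.058-y0),q[:,1].min(),q[:,1].max())
E
python3 look.py pics/l1.png
```

```text
[ 0.6289 -0.1184  0.2107] [-180.     0.    85.4] 0.36793224924564844 2.4997036904096603
4511
bar slope 0.07826187 x at y=-.058 0.6384665 -0.26235719220355563 0.024600976834543736
```

View pics/l1.png

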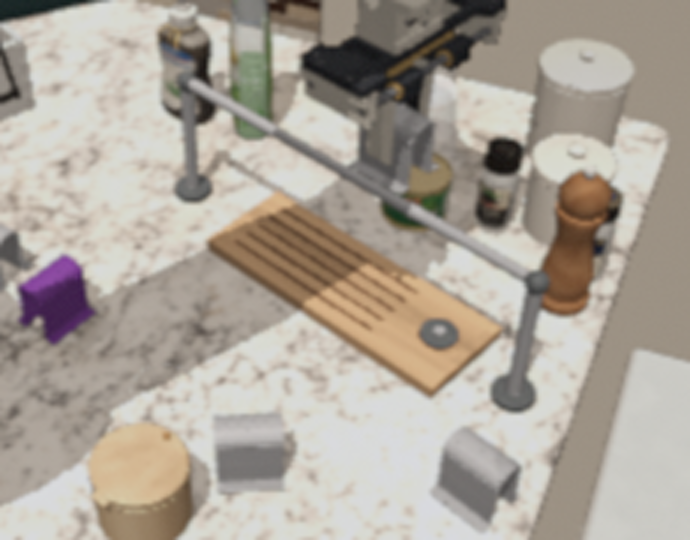

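The grip slackened (2.5 N), so the slip event is happening now. The holder is still between the fingers at (400,150). I wait for the grip to return, then check for slip.

>>> move_arm(deltas="3 0 0 0 0 0 1;0 0 0 0 0 0 1;0 0 0 0 0 0 1;0 0 0 0 0 0 1", squeeze=25)

```text
t: 11.88
tool_pos: [0.6324, -0.1179, 0.2108]
eef_rot: [-3.142, 0.0, 1.492]
force: [0.7, -0.1, -0.7]
grip_width: 0.364
finger_force: 25.0
```

```bash
python3 - <<'E'
from h import *
im,d,K,T=snap("wrist"); P=cloud(K,T,d); t=status.get_obs()["tool_pos"]
m=(abs(P[...,0]-t[0])<.03)&(abs(P[...,1]-t[1])<.045)&(P[...,2]>.165)&(P[...,2]<.275)
q=P[m]; print("wrist n",len(q),"rel min",((q-t).min(0)*1000).round(),"max",((q-t).max(0)*1000).round())
im2,d,K,T=snap("scene"); P=cloud(K,T,d); m=(abs(P[...,0]-t[0])<.04)&(abs(P[...,1]-t[1])<.05)&(P[...,2]>.16)&(P[...,2]<.28)
q=P[m]-t; 
h=q[:,2]*1000
for a in range(-40,70,10): 
    w=q[(h>a)&(h<a+10)]; print(a,len(w), (w.min(0)*1000).round() if len(w) else "",(w.max(0)*1000).round() if len(w) else "")
a=cv2.resize(im[180:,100:460],None,fx=1.1,fy=1.5); b=cv2.resize(im2[135:205,300:370],(360,360),interpolation=2); b=cv2.copyMakeBorder(b,0,0,0,20,0); cv2.imwrite("pics/l2.png",np.hstack([a[:360],b]))
E
```

```text
wrist n 11972 rel min [-30. -30. -20.] max [30. 33. 64.]
-40 0  
-30 5 [-27. -17. -21.] [ 13.  29. -20.]
-20 133 [-31. -29. -20.] [ 23.  34. -10.]
-10 62 [-22. -30. -10.] [14. 31. -0.]
0 58 [-27. -29.   0.] [14. 30. 10.]
10 68 [-34. -28.  10.] [14. 31. 20.]
20 61 [-35. -28.  20.] [30. 31. 30.]
30 103 [-38. -29.  30.] [29. 10. 40.]
40 93 [-36. -28.  40.] [31.  7. 49.]
50 32 [-37. -11.  50.] [31.  2. 59.]
60 28 [-36. -11.  60.] [34.  1. 69.]
```

View pics/l2.png

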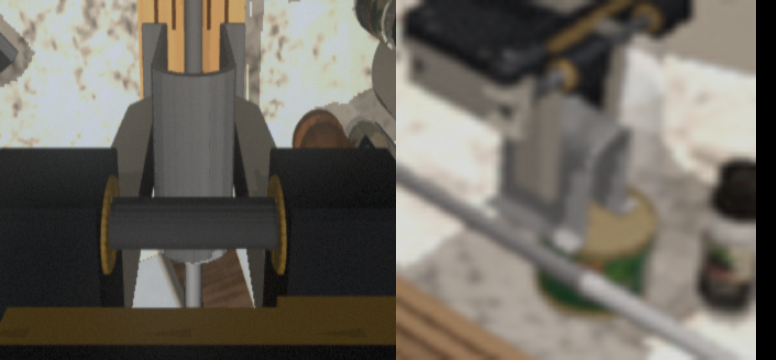

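The grip is back to 25 N and the feet are still 20 mm below the TCP, so nothing slipped. The wrist view shows the bar at column 193, mid-way between the legs at 153 and 235. Lower and release.

>>> move_arm(deltas="0 0 -30 0 0 0 1;0 0 -30 0 0 0 1;0 0 -20 0 0 0 1;0 0 -8 0 0 0 1;0 0 -4 0 0 0 1;0 0 0 0 0 0 1;0 0 0 0 0 0 0;0 0 0 0 0 0 -1;0 0 0 0 0 0 -1;0 0 0 0 0 0 -1")

```text
t: 13.22
tool_pos: [0.6325, -0.1179, 0.1189]
eef_rot: [3.141, 0.0, 1.492]
force: [-0.5, -0.5, -1.1]
grip_width: 0.747
finger_force: 0.0
```

>>> move_arm(deltas="0 0 10 0 0 0 -1;0 0 40 0 0 0 -1;0 0 50 0 0 0 -1;-33 -20 0 0 0 0 -1;-33 -40 0 0 0 -.1 -1;-33 -45 0 0 0 -.1 -1;-33 -45 -20 0 0 0 -1;0 -43 -30 0 0 0 -1;0 0 -20 0 0 0 -1;0 0 0 0 0 0 -1")

```text
t: 14.48
tool_pos: [0.5001, -0.3103, 0.1477]
eef_rot: [-3.14, -0.001, 1.456]
force: [-0.4, -0.5, 0.4]
grip_width: 0.997
finger_force: 0.0
```

```bash
cat > near.py <<'E'
from h import *
im,d,K,T=snap("wrist"); o=status.get_obs(); t=o["tool_pos"]*1000; print("t",round(float(o["t"]),1),"tool",t.round(1),"yaw",np.degrees(o["eef_rot"][2]).round(1))
P=cloud(K,T,d); m=((P[...,2]>.05)&(P[...,2]<.075)).astype(np.uint8); m[270:,:150]=0; m[270:,400:]=0
n,l,s,c=cv2.connectedComponentsWithStats(m); S=cv2.cvtColor(im,cv2.COLOR_BGR2HSV)[...,1]
for k in range(1,n):
    if s[k,4]>800:
        q=P[l==k]; r=cv2.minAreaRect((q[:,:2]*1000).astype(np.float32)); b=cv2.boxPoints(r); e=max([b[1]-b[0],b[2]-b[1]],key=np.linalg.norm)
        print("W at",np.round(r[0]),np.round(r[1]),"axis",round(np.degrees(np.arctan2(e[1],e[0]))%180,1),"sat",np.median(S[l==k]),"delta",np.round(r[0]-t[:2],1))
# hung ones (top view)
im,d,K,T=snap("top"); P=cloud(K,T,d); g=P[...,:2]-np.array([.637,-.0582]); s_=g@[.079,.9969]; x_=g@[.9969,-.079]
m=((abs(x_)<.016)&(abs(x_)>.009)&(abs(s_)<.2)&(P[...,2]>.12)&(P[...,2]<.175)); hh=np.histogram(s_[m],np.arange(-.2,.21,.01)); print("hung s:",[(round(a,2),int(c)) for a,c in zip(hh[1],hh[0]) if c>3])
E
python3 near.py; python3 hold.py
```

```text
t 14.5 tool [ 500.6 -310.2  149.1] yaw 83.5
W at [ 405. -158.] [27. 53.] axis 173.8 sat 7.0 delta [-96.1 152.3]
W at [ 502. -311.] [61. 34.] axis 83.5 sat 6.0 delta [ 1.5 -0.7]
hung s: [(np.float64(-0.09), 26), (np.float64(-0.08), 27), (np.float64(-0.07), 27), (np.float64(-0.06), 25), (np.float64(-0.05), 26), (np.float64(-0.04), 27)]
t 14.6 tool [ 501.2 -310.2  150.2] rpy [179.9   0.   83.5]
at [ 500. -301.] size [38. 34.] axis 81.5 sat 11 delta [-0.9  9.6]
at [425. 239.] size [34. 62.] axis 94.0 sat 12 delta [-76.3 548.8]
at [416. 133.] size [59. 34.] axis 0.8 sat 162 delta [-85.1 443.7]
at [ 397. -138.] size [33. 59.] axis 134.2 sat 11 delta [-104.1  172. ]
at [313. -87.] size [52. 64.] axis 176.2 sat 102 delta [-188.2  223.7]
```

>>> move_arm(deltas="0 0 -45 0 0 0 -1;0 0 -45 0 0 0 -1;0 0 -25 0 0 0 -1;0 0 -11 0 0 0 -1;0 0 -3 0 0 0 -1;0 0 0 0 0 0 1;0 0 0 0 0 0 1;0 0 0 0 0 0 1;0 0 0 0 0 0 1;0 0 0 0 0 0 1;0 0 0 0 0 0 1;0 0 0 0 0 0 1")

```text
t: 16.12
tool_pos: [0.5005, -0.3109, 0.0198]
eef_rot: [-3.142, 0.0, 1.457]
force: [0.6, -0.2, 0.1]
grip_width: 0.364
finger_force: 25.0
```

>>> move_arm(deltas="0 0 0 0 0 0 1;0 0 0 0 0 0 1;0 0 20 0 0 0 1;0 0 40 0 0 0 1;0 0 50 0 0 0 1;0 0 50 0 0 0 1;0 0 32 0 0 0 1;0 0 0 0 0 0 1")

```text
t: 17.12
tool_pos: [0.5011, -0.3113, 0.2159]
eef_rot: [3.137, 0.002, 1.457]
force: [-0.4, -0.9, -1.1]
grip_width: 0.363
finger_force: 25.0
```

>>> move_arm(deltas="20 20 0 0 0 .2 1;30 26 0 0 0 0 1;30 26 0 0 0 0 1;30 26 0 0 0 0 1;14 11 0 0 0 0 1;0 0 0 0 0 0 1;0 0 0 0 0 0 1")

```text
t: 18.0
tool_pos: [0.6238, -0.2026, 0.2116]
eef_rot: [-3.141, 0.0, 1.491]
force: [0.5, -0.5, -0.9]
grip_width: 0.361
finger_force: 25.0
```

```bash
cat > chk.py <<'E'
from h import *
o=status.get_obs(); t=o["tool_pos"]; print(t.round(4),np.degrees(o["eef_rot"]).round(1),o["finger_force"])
im2,d,K,T=snap("scene"); P=cloud(K,T,d); m=(abs(P[...,0]-t[0])<.04)&(abs(P[...,1]-t[1])<.05)&(P[...,2]>.16)&(P[...,2]<.28)
q=(P[m]-t)*1000; print("lowest",np.percentile(q[:,2],[0,2]).round(), "y range at feet",q[(q[:,2]<-5)][:,1].min().round(),q[(q[:,2]<-5)][:,1].max().round())
g=t[:2]-np.array([.637,-.0582]); print("s",(g@[.079,.9969]).round(4),"off bar",(g@[.9969,-.079]).round(4))
E
python3 chk.py
```

```text
[ 0.6238 -0.2026  0.2116] [-180.     0.    85.4] 24.993256330490112
lowest [-20. -18.] y range at feet -30.0 33.0
s -0.145 off bar -0.0018
```

>>> move_arm(deltas="2 0 -30 0 0 0 1;0 0 -30 0 0 0 1;0 0 -20 0 0 0 1;0 0 -9 0 0 0 1;0 0 -4 0 0 0 1;0 0 -1 0 0 0 1;0 0 0 0 0 0 0;0 0 0 0 0 0 -1;0 0 0 0 0 0 -1;0 0 0 0 0 0 -1")

```text
t: 19.3
tool_pos: [0.6265, -0.2019, 0.1179]
eef_rot: [3.141, 0.0, 1.492]
force: [-0.7, -0.2, -0.0]
grip_width: 0.746
finger_force: 0.0
```

```bash
python3 hold.py
```

```text
t 19.4 tool [ 626.5 -201.9  117.8] rpy [180.   -0.   85.5]
at [425. 238.] size [34. 61.] axis 94.1 sat 11 delta [-201.7  439.6]
at [416. 134.] size [59. 34.] axis 0.1 sat 162 delta [-210.5  335.4]
at [ 373. -363.] size [44. 48.] axis 141.7 sat 203 delta [-253.5 -161.4]
```

>>> move_arm(deltas="0 0 10 0 0 0 -1;0 0 40 0 0 0 -1;0 0 50 0 0 0 -1;-35 5 0 0 0 .7 -1;-40 10 0 0 0 .8 -1;-40 10 0 0 0 .9 -1;-40 15 0 0 0 .9 -1;-40 12 -20 0 0 .8 -1;-34 12 -30 0 0 .8 -1;0 0 -15 0 0 0 -1;0 0 0 0 0 0 -1")

```text
t: 20.72
tool_pos: [0.3977, -0.138, 0.1529]
eef_rot: [-3.142, -0.0, 2.345]
force: [0.1, -0.4, 1.2]
grip_width: 1.001
finger_force: 0.0
```

```bash
python3 near.py
```

```text
t 20.8 tool [ 398.1 -138.1  153.5] yaw 134.4
W at [ 304. -101.] [84. 85.] axis 134.5 sat 105.0 delta [-93.6  37.3]
W at [ 400. -139.] [34. 60.] axis 133.4 sat 9.0 delta [ 1.5 -0.4]
hung s: [(np.float64(-0.18), 12), (np.float64(-0.17), 24), (np.float64(-0.16), 29), (np.float64(-0.15), 27), (np.float64(-0.14), 27), (np.float64(-0.13), 27), (np.float64(-0.12), 20), (np.float64(-0.09), 26), (np.float64(-0.08), 27), (np.float64(-0.07), 29), (np.float64(-0.06), 26), (np.float64(-0.05), 28), (np.float64(-0.04), 29)]
```

>>> move_arm(deltas="1 0 -45 0 0 0 -1;0 0 -45 0 0 0 -1;0 0 -25 0 0 0 -1;0 0 -14 0 0 0 -1;0 0 -4 0 0 0 -1;0 0 0 0 0 0 1;0 0 0 0 0 0 1;0 0 0 0 0 0 1;0 0 0 0 0 0 1;0 0 0 0 0 0 1;0 0 0 0 0 0 1;0 0 0 0 0 0 1")

```text
t: 22.32
tool_pos: [0.3985, -0.1379, 0.0198]
eef_rot: [3.142, -0.0, 2.347]
force: [-0.7, 0.2, 0.3]
grip_width: 0.363
finger_force: 24.9
```

>>> move_arm(deltas="0 0 0 0 0 0 1;0 0 0 0 0 0 1;0 0 20 0 0 0 1;0 0 40 0 0 0 1;0 0 50 0 0 0 1;0 0 50 0 0 0 1;0 0 32 0 0 0 1;0 0 0 0 0 0 1")

```text
t: 23.32
tool_pos: [0.3992, -0.1382, 0.2139]
eef_rot: [3.14, 0.003, 2.347]
force: [0.8, -0.3, -0.6]
grip_width: 0.364
finger_force: 24.9
```

>>> move_arm(deltas="25 15 0 0 0 -.8 1;38 15 0 0 0 -.85 1;38 15 0 0 0 -.85 1;38 15 0 0 0 -.8 1;38 15 0 0 0 -.8 1;38 15 0 0 0 -.79 1;25 15 0 0 0 0 1;0 0 0 0 0 0 1;0 0 0 0 0 0 1")

```text
t: 24.45
tool_pos: [0.6378, -0.0331, 0.2104]
eef_rot: [-3.14, 0.0, 1.493]
force: [-0.1, -1.2, -1.0]
grip_width: 0.363
finger_force: 24.9
```

```bash
python3 chk.py
```

```text
[ 0.6378 -0.0331  0.2104] [-179.9    0.    85.6] 24.922454953193665
lowest [-21. -18.] y range at feet -32.0 31.0
s 0.0251 off bar -0.0012
```

Lower, release, rise, and head to the last holder (425,238, axis 94°).

>>> move_arm(deltas="1 0 -30 0 0 0 1;0 0 -30 0 0 0 1;0 0 -20 0 0 0 1;0 0 -8 0 0 0 1;0 0 -4 0 0 0 1;0 0 0 0 0 0 0;0 0 0 0 0 0 -1;0 0 0 0 0 0 -1;0 0 0 0 0 0 -1;0 0 0 0 0 0 -1")

```text
t: 25.75
tool_pos: [0.6395, -0.0329, 0.1199]
eef_rot: [3.141, 0.0, 1.493]
force: [-0.3, -0.1, -0.2]
grip_width: 0.85
finger_force: 0.0
```

>>> move_arm(deltas="0 0 10 0 0 0 -1;0 0 40 0 0 0 -1;0 0 50 0 0 0 -1;-40 10 0 0 0 .2 -1;-45 40 0 0 0 .2 -1;-45 45 0 0 0 .2 -1;-45 45 0 0 0 .2 -1;-39 45 -10 0 0 .1 -1;0 45 -25 0 0 0 -1;0 41 -25 0 0 0 -1;0 0 0 0 0 0 -1")

```text
t: 27.12
tool_pos: [0.4261, 0.2381, 0.1585]
eef_rot: [-3.139, 0.001, 1.653]
force: [0.0, -0.7, -0.7]
grip_width: 0.997
finger_force: 0.0
```

```bash
python3 near.py
```

```text
t 27.2 tool [426.6 237.1 159.7] yaw 94.7
W at [427. 238.] [34. 61.] axis 94.4 sat 9.0 delta [0.8 1.2]
W at [419. 146.] [60. 14.] axis 1.9 sat 132.0 delta [ -7.2 -91. ]
hung s: [(np.float64(-0.18), 11), (np.float64(-0.17), 27), (np.float64(-0.16), 28), (np.float64(-0.15), 27), (np.float64(-0.14), 28), (np.float64(-0.13), 27), (np.float64(-0.12), 19), (np.float64(-0.09), 28), (np.float64(-0.08), 27), (np.float64(-0.07), 28), (np.float64(-0.06), 24), (np.float64(-0.05), 28), (np.float64(-0.04), 28), (np.float64(-0.01), 16), (np.float64(0.0), 25), (np.float64(0.01), 29), (np.float64(0.02), 24), (np.float64(0.03), 27), (np.float64(0.04), 29), (np.float64(0.05), 11)]
```

>>> move_arm(deltas="0 1 -45 0 0 0 -1;0 0 -45 0 0 0 -1;0 0 -28 0 0 0 -1;0 0 -16 0 0 0 -1;0 0 -5 0 0 0 -1;0 0 0 0 0 0 1;0 0 0 0 0 0 1;0 0 0 0 0 0 1;0 0 0 0 0 0 1;0 0 0 0 0 0 1;0 0 0 0 0 0 1;0 0 0 0 0 0 1")

```text
t: 28.72
tool_pos: [0.427, 0.2375, 0.0207]
eef_rot: [-3.141, 0.0, 1.65]
force: [-0.8, 0.2, 0.3]
grip_width: 0.363
finger_force: 25.0
```

>>> move_arm(deltas="0 0 0 0 0 0 1;0 0 0 0 0 0 1;0 0 20 0 0 0 1;0 0 40 0 0 0 1;0 0 50 0 0 0 1;0 0 50 0 0 0 1;0 0 32 0 0 0 1;0 0 0 0 0 0 1")

```text
t: 29.72
tool_pos: [0.4278, 0.2378, 0.2151]
eef_rot: [3.138, -0.001, 1.65]
force: [1.3, -0.1, -1.8]
grip_width: 0.363
finger_force: 25.0
```

>>> move_arm(deltas="10 -25 0 0 0 -.2 1;20 -40 0 0 0 -.2 1;25 -40 0 0 0 -.2 1;35 -35 0 0 0 -.2 1;40 -28 0 0 0 -.1 1;40 -18 0 0 0 0 1;30 0 0 0 0 0 1;18 0 0 0 0 0 1;0 0 0 0 0 0 1;0 0 0 0 0 0 1")

```text
t: 30.98
tool_pos: [0.6444, 0.0515, 0.2118]
eef_rot: [-3.14, 0.0, 1.493]
force: [-0.5, 0.0, -1.4]
grip_width: 0.362
finger_force: 25.0
```

```bash
python3 chk.py
```

```text
[0.6444 0.0515 0.2118] [-179.9    0.    85.6] 24.992945194244385
lowest [-21. -19.] y range at feet -28.0 33.0
s 0.11 off bar -0.0013
```

>>> move_arm(deltas="1 0 -30 0 0 0 1;0 0 -30 0 0 0 1;0 0 -20 0 0 0 1;0 0 -8 0 0 0 1;0 0 -5 0 0 0 1;0 0 0 0 0 0 0;0 0 0 0 0 0 -1;0 0 0 0 0 0 -1;0 0 0 0 0 0 -1;0 0 0 0 0 0 -1")

```text
t: 32.28
tool_pos: [0.6461, 0.0515, 0.1198]
eef_rot: [3.142, -0.0, 1.493]
force: [0.2, -0.0, 0.5]
grip_width: 0.851
finger_force: 0.0
```

>>> move_arm(deltas="0 0 10 0 0 0 -1;0 0 40 0 0 0 -1;0 0 50 0 0 0 -1;-40 0 0 0 0 0 -1;-50 0 0 0 0 0 -1;-50 0 0 0 0 0 -1;-50 0 0 0 0 0 -1;-40 0 0 0 0 0 -1;0 0 0 0 0 0 -1;0 0 0 0 0 0 -1")

```text
t: 33.52
tool_pos: [0.4165, 0.0515, 0.2205]
eef_rot: [3.14, -0.0, 1.493]
force: [0.1, -0.6, 0.1]
grip_width: 1.0
finger_force: 0.0
```

```bash
python3 near.py; python3 board.py; python3 hold.py; python3 - <<'E'
from h import *
im,d,K,T=snap("scene"); cv2.imwrite("pics/end.png",cv2.resize(im[100:350,150:430],None,fx=2.4,fy=2.4,interpolation=2))
E
```

```text
t 33.6 tool [416.6  51.5 220.1] yaw 85.6
W at [419. 134.] [60. 34.] axis 0.5 sat 121.0 delta [ 2.7 82.6]
W at [ 303. -129.] [26. 75.] axis 176.9 sat 110.0 delta [-113.2 -180.1]
hung s: [(np.float64(-0.18), 11), (np.float64(-0.17), 26), (np.float64(-0.16), 26), (np.float64(-0.15), 26), (np.float64(-0.14), 26), (np.float64(-0.13), 27), (np.float64(-0.12), 17), (np.float64(-0.09), 27), (np.float64(-0.08), 26), (np.float64(-0.07), 29), (np.float64(-0.06), 24), (np.float64(-0.05), 28), (np.float64(-0.04), 26), (np.float64(-0.01), 17), (np.float64(0.0), 24), (np.float64(0.01), 31), (np.float64(0.02), 25), (np.float64(0.03), 27), (np.float64(0.04), 32), (np.float64(0.05), 11), (np.float64(0.08), 26), (np.float64(0.09), 29), (np.float64(0.1), 27), (np.float64(0.11), 24), (np.float64(0.12), 31), (np.float64(0.13), 26)]
tool [0.4166 0.0515 0.2196] F [-0.  -1.1 -0.5] t 33.675
near n 29 tilt rad -0.0024 offset mm at s=0.1: -54.5 at hole -54.0
far n 29 tilt rad -0.002 offset mm at s=0.1: 52.1 at hole 52.6
s range -0.19 0.138
t 33.7 tool [416.6  51.5 219.5] rpy [-179.9    0.    85.6]
at [ 373. -363.] size [49. 50.] axis 90.0 sat 206 delta [ -43.5 -414.1]
at [ 302. -102.] size [42. 79.] axis 90.1 sat 103 delta [-114.3 -153.5]
```

View pics/end.png

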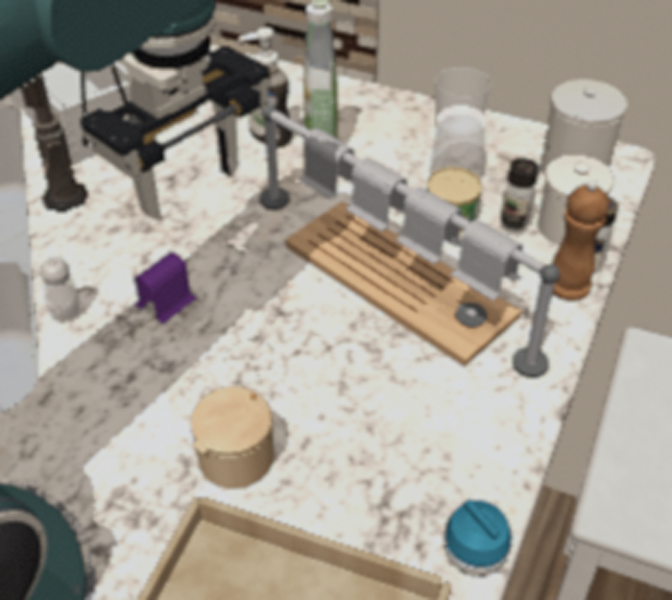

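View pics/b.png

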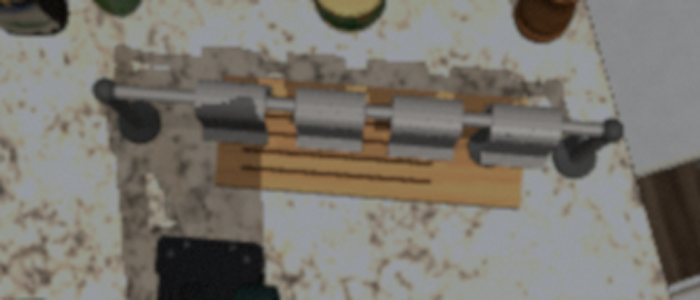

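All four holders hang apart on the bar; in the last crop they are at (232,110), (330,115), (427,122) and (525,130). The board is straight, and the timer, shaker and purple look-alike are untouched. Handing in.

```bash
python3 -c "
from cell import sign_off; print(sign_off())"
```

```text
the job is handed in; nothing more can be done
None
```

The drip board is straight under the bar (within about 0.003 rad), all four taco holders hang on it about 20–25 mm apart, the timer and shaker were left where they stand, and the job is handed in at about 34 s.

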